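# Fetch the brewing basket from behind the cups

### The job

The brewing basket hangs at the back of the crowded hook, behind two steel measuring cups. Move both cups to the empty hook so that they hang there freely by their loops, then take the basket off and set it gently upright in the mug, its flange resting flat on the mug's rim. Drop nothing, keep the mug upright and about where it is, and leave the other things on the counter alone.

Things in the scene. Friction and masses are not known exactly. Their poses are not given: they have to be found in the camera images.
- crowded_hook: Black iron hook, fixed. From the top of a 16 mm post a straight 8 mm rod runs level along the stand's own -x (towards the robot), centre line 220 mm high; its end, 238 to 246 mm from the post, turns up, tip 16 mm above the centre line. Origin at the post's foot, z up. The basket hangs nearest its post, the two cups in front.
- spare_hook: Black iron hook, fixed. From the top of a 16 mm post a straight 8 mm rod runs level along the stand's own -x (towards the robot), centre line 220 mm high; its end, 238 to 246 mm from the post, turns up, tip 16 mm above the centre line. Origin at the post's foot, z up. Starts empty; may be left or right.
- tall_cup_mid (a point): Tall steel cup, 0.1 kg, body 48 mm wide, 45 high; either cup may be in front. Steel loop on top, strap 12 mm wide along own x: two legs, 45 to 99 mm above the underside, 46 mm apart over their outsides along own y (34 clear), under a gable whose inner peak (111 mm up, outer 117) sits on the rod. Hangs z up, x along rod. Site at item's centre, 58.5 mm above the underside.
- wide_cup_mid (a point): Shallow steel cup, 0.1 kg, body 54 mm wide, 35 high. Steel loop on top, strap 12 mm wide along own x: two legs, 35 to 89 mm above the underside, 46 mm apart over their outsides along own y (34 clear), under a gable whose inner peak (101 mm up, outer 107) sits on the rod. Hangs z up, x along rod. Site at item's centre, 53.5 mm above the underside.
- basket_mid (a point): Slotted basket, 0.14 kg; 48 mm wide at foot, 66 mm from 45 mm up; flange 90 mm wide, 56 to 60 mm up. Steel loop on top, strap 12 mm wide along own x: two legs, 60 to 114 mm above the underside, 46 mm apart over their outsides along own y (34 clear), under a gable whose inner peak (126 mm up, outer 132) sits on the rod. Hangs z up, x along rod. Site at item's centre, 66.0 mm above the underside.
- mug: Cream stoneware mug (about 0.42 kg), loose, 84 mm wide, wall 4 mm, rim 90 mm above the counter, inside clear for 80 mm of depth, side handle towards its own +y. Origin at the centre of its underside, z up.
- jug: Bystander, to be left alone: small dark jug, 72 mm wide, 95 mm high, between the posts. Origin at its underside.
- sugar_bowl: Bystander, to be left alone: open terracotta bowl, 72 mm wide, 45 mm high, under or near one hook. Origin at its underside.
- salt_box: Bystander, to be left alone: small wooden box, 74 x 64 x 50 mm, under or near the other hook. Origin at its underside.
- bean_jar: Bystander, to be left alone: glass jar, 84 mm wide, 140 mm high, far left. Origin at its underside.
- saucer: Bystander, to be left alone: cream plate, 140 mm wide, 16 mm high, right. Origin at its underside.
- spoon: Bystander, to be left alone: wooden spoon lying flat, right. Origin at its underside.
There are look-alikes about, which are no part of the job. What is shaped like the part that bears wide_cup_mid but green or turquoise is not meant.

How it is judged:
On the way, in this order (a step that is already met when the one before it is completed fails the run):
1. both cups hang on the spare hook by their loops, released, while the basket still hangs on the crowded hook (x of tall_cup_mid in the frame of spare_hook between -0.235 and -0.012 m and y of tall_cup_mid in the frame of spare_hook between -0.03 and 0.03 m and z of tall_cup_mid in the frame of spare_hook between 0.15736 and 0.18436 m and angle between each of tall_cup_mid, wide_cup_mid's own z axis and vertical below 0.3 rad and contact force between each of tall_cup, wide_cup and spare_hook above 0.15 N and x of wide_cup_mid in the frame of spare_hook between -0.235 and -0.012 m and y of wide_cup_mid in the frame of spare_hook between -0.03 and 0.03 m and z of wide_cup_mid in the frame of spare_hook between 0.16236 and 0.18936 m and contact force between each of tall_cup, wide_cup and the fingers below 0.1 N and contact force between basket and crowded_hook above 0.15 N), for 0.2 s.
2. the basket is clear of the crowded hook and held over the mug (horizontal distance between basket_mid and mug below 0.025 m and contact force between basket and crowded_hook below 0.05 N and contact force between basket and the fingers above 0.3 N), for 0.05 s.
At the end, for the whole second after the job is handed in: Both cups hang by their loops on the spare hook, at rest (within 30 mm of the rod sideways, tilt under 0.3 rad). The basket sits in the mug, flange flat on the rim (centred within 9 mm, height within 4 mm, tilt under 0.08 rad). The mug is upright within 50 mm of its start (x of tall_cup_mid in the frame of spare_hook between -0.235 and -0.012 m and y of tall_cup_mid in the frame of spare_hook between -0.03 and 0.03 m and z of tall_cup_mid in the frame of spare_hook between 0.15736 and 0.18436 m and angle between each of tall_cup_mid, wide_cup_mid's own z axis and vertical below 0.3 rad and contact force between each of tall_cup, wide_cup and spare_hook above 0.15 N and x of wide_cup_mid in the frame of spare_hook between -0.235 and -0.012 m and y of wide_cup_mid in the frame of spare_hook between -0.03 and 0.03 m and z of wide_cup_mid in the frame of spare_hook between 0.16236 and 0.18936 m and linear speed of each of tall_cup, wide_cup, basket, mug below 0.06 m/s and horizontal distance between basket_mid and mug below 0.009 m and z of basket_mid in the frame of mug between 0.096 and 0.1035 m and angle between each of basket_mid, mug's own z axis and vertical below 0.08 rad and contact force between basket and mug above 0.2 N and distance of mug from where it was at the start of the episode below 0.05 m); the robot touches nothing.
It fails at once if a cup or the basket is dropped or flung (faster than 0.55 m/s with no finger touching it) ((linear speed of tall_cup above 0.55 m/s and contact force between tall_cup and the fingers below 0.01 N) or (linear speed of wide_cup above 0.55 m/s and contact force between wide_cup and the fingers below 0.01 N) or (linear speed of basket above 0.55 m/s and contact force between basket and the fingers below 0.01 N)).
It fails at once if the mug is tipped by more than 0.35 rad (angle between mug's own z axis and vertical above 0.35 rad).
It fails at once if the basket is forced onto the mug with more than 60 N (contact force between basket and mug above 60 N).
It fails at once if a bystander is moved by more than 30 mm (distance of any of jug, sugar_bowl, salt_box, bean_jar, saucer, spoon from where it was at the start of the episode above 0.03 m).
It also fails if it takes over 66 s, if anything falls off the work surface, if the arm or the gripper's body presses on something with over 40 N, if the wrist force passes 120 N, or if a joint passes its speed limit or range.

### The arm

A 6-joint arm with a two-finger parallel gripper is mounted at the origin on the work surface. World frame = base frame: x ahead of the robot, y to its left, z up, the work surface at z = 0. Lengths are in m, angles in rad, forces in N, time in s.
With the tool pointing down it reaches from about 0.375 to 0.75 m from the base axis. Payload 9 kg.
Tool frame: the origin (TCP) lies midway between the tips of the shut fingers; the grasp point (between the pads) lies 19 mm behind it; z points along the fingers, y is the line along which they close (so a half turn about z gives the same grasp; the last joint's range is limited). The gripper opens to 85 mm and grips with 20 to 120 N. Pads are 22 mm wide; open, the fingers measure 114 mm over their backs; the gripper's body (76 mm by 85 mm) begins 54 mm behind the grasp point. The pads swing forward as they close: fully open they stand 13 mm farther back than shut.
Start: joints at [0.888, 0.104, 0.097, 1.564, 0, 1.353], TCP at [0.269, 0.536, 0.231] pointing down, gripper open.
Joint ranges: [-2.99, 2.99], [-0.84, 1.86], [-1.1, 1.16], [-1.84, 2.11], [-1.51, 1.56], [-3.14, 3.14]. Speed limits (rad/s): [2.22, 2.22, 2.57, 3.14, 3.14, 3.14].

### API

Orientations are given as a unit quaternion [w, x, y, z].
In Python, from plant import r gives the robot as it stands.
- The arm moves only by the tool move_arm, never from a script. Its arguments are lists of equal length, an entry for each row: "rotation": the turn, a rotation vector about the tool's x, y, z in degrees, a list of three; "dp": the shift along the tool's x, y, z in m, a list of three; "claw": the opening, from -1 (shut) to 1 (fully open). A call has 1 to 20 rows; each row shifts and turns the commanded pose from where the row before left it, along the tool's axes as they then stand; what a row does not reach is not made up. A row lasts 1/10 s, in which the tool goes at most 50 mm and 8.59 degrees, less where a joint would pass 70% of its speed; a pose out of reach is approached as far as the arm can. A call with a gripper value outside its range is refused whole. The fingers move at their own pace and stop on an object; "newtons" is the grip in N (left out, the last holds). Time passes only in rows, so rows that do not move let the fingers close. It gives the time, the measured TCP pose, the force, the opening and the grip force at its end, in the units of the state.
- r.read_state(): the state, without advancing time (a new reading comes with each control period).
- r.snapshot(name): name is "side" or "top"; returns (picture, depth): 420x560x3 uint8, red, green, blue; 420x560 float32, m along the optical axis (not along the pixel's ray), 0 where there is no reading.
- r.calibration(name): a dict with "camera_matrix" (3x3 intrinsics, pixels), "k1" (the pictures are not rectified: a ray, as slopes to the right and down, at radius r is drawn at 1 + k1 r^2 times it, then the intrinsics apply), "R" (3x3) and "t" (3): a world point X has camera coordinates R X + t. Camera axes: x right, y down, z forward; pixel columns grow to the right and rows downward; lengths in m; the calibration is good to about 2 mm. A picture is of the moment at which its call begins. calibration takes no time and is no camera call.
- r.sign_off(): hands the job in; it is judged then, once.
Trained networks look in the newest picture that a camera, given by its name, has taken for a name from the list of things; names that differ only in an ending like _2 or _b are one class to them, and where a whole thing is asked for, a point or a joint stands for the part that bears it (a point fixed in the world has none). Each returns a list of dicts, best first, with "score" (0 to 1); they miss things now and then, are a little off and sometimes report something else, mostly with a low value. They report only what shows in the picture. A call takes as long as a camera call. They do not tell look-alikes from the thing itself.
- r.regions_of(camera, thing): "pixels" (420x560 bool, what is visible of it) and "position" ([column, row] in pixels, amid what is visible of it).
The state is a dict: "t": time; "joint_positions": joint angles; "joint_vel": joint speeds; "effort": joint torques, N m; "ee_pos": TCP position; "tcp_rot": TCP orientation; "force": force on the tool from outside, world axes, zero at the start; "wrist_torque": the same for the moment, N m; "finger_gap": finger opening in m; "finger_force": force on a finger pad.
Only numpy, scipy, OpenCV 4.12 (cv2) and the standard library are available. Lean on these libraries where they do the work, as an engineer would, in place of code of your own. Each camera call takes 0.05 s, during which the arm holds its last target. There are 200 camera calls.

## Working session

There is one attempt and no reset: what is moved stays moved. The work goes in short steps, Python scripts to look and compute and a tool call to move; the robot and the scene stay as the last step left them, time stands still between calls to the robot, and variables do not carry over. Pictures are saved under pics/ and viewed, at most 10 in all, crops included, and the job is handed in when it is done.

Besides the shell and the picture viewer there is one more tool, called after "Call:" as name(argument=value, ...) on one line, values as JSON. move_arm: Moves the arm, as the interface text tells. Its arguments: {"type":"object","properties":{"rotation":{"type":"array"},"dp":{"type":"array"},"claw":{"type":"array"},"newtons":{"type":"number"}},"required":["rotation","dp","claw"]}

```bash
ls; mkdir -p pics; cat > h.py <<'E'
import numpy as np,cv2
from plant import r
def world(cam,depth):
    c=r.calibration(cam);K=c["camera_matrix"];K=np.array(K);h,w=depth.shape
    u,v=np.meshgrid(np.arange(w),np.arange(h))
    p=cv2.undistortPoints(np.stack([u.ravel(),v.ravel()],1).astype(np.float64)[:,None],K,np.array([c["k1"],0,0,0,0.]))[:,0]
    d=depth.ravel();X=np.c_[p*d[:,None],d]
    W=(X-np.array(c["t"]))@np.array(c["R"])
    W[d==0]=np.nan
    return W.reshape(h,w,3)
E
python3 - <<'E'
from h import *
s=r.read_state();print(s)
for n in("side","top"):
    p,d=r.snapshot(n);cv2.imwrite(f"pics/{n}0.png",p[...,::-1]);np.save(n+"0.npy",world(n,d))
    c=r.calibration(n);print(n,-np.array(c["R"]).T@c["t"],np.array(c["R"])[2])
    for t in["tall_cup_mid","wide_cup_mid","basket_mid","mug","crowded_hook","spare_hook","jug","sugar_bowl","salt_box"]:
        W=np.load(n+"0.npy")
        for o in r.regions_of(n,t):
            m=o["pixels"];P=W[m];P=P[~np.isnan(P[:,0])]
            if len(P): print(n,t,round(o["score"],2),np.round(o["position"]),m.sum(),np.round(np.percentile(P,[3,50,97],axis=0),3).tolist())
E
```

```text
pics
{'t': 0.0, 'joint_positions': array([8.88299129e-01, 1.04628124e-01, 9.64462503e-02, 1.56390350e+00,
       1.85330383e-05, 1.35307647e+00]), 'joint_vel': array([-4.65450839e-05,  5.93320821e-04, -9.54576388e-04,  5.84985235e-04,
       -3.02254082e-04, -1.54682972e-04]), 'effort': array([-2.82184781e-03, -5.56923652e+01,  5.03654623e+01,  1.66353834e-02,
       -4.28127860e-04, -7.64248824e-06]), 'ee_pos': array([0.26871329, 0.5360862 , 0.23055133]), 'tcp_rot': array([-2.88752137e-04,  2.30302597e-01,  9.73118851e-01, -5.76297523e-04]), 'force': array([ 0.20394224, -0.32774925, -0.45259232]), 'wrist_torque': array([-0.032089  ,  0.04641912, -0.02377387]), 'finger_force': 0.0, 'finger_gap': 0.08557809550540992}
side [ 0.2158495  -0.92669937  1.04097577] [ 0.20653626  0.69319506 -0.69052399]
side tall_cup_mid 0.57 [313. 250.] 447 [[0.508, -0.246, 0.116], [0.529, -0.235, 0.153], [0.556, -0.198, 0.226]]
side wide_cup_mid 0.93 [343. 301.] 411 [[0.56, -0.351, 0.001], [0.581, -0.33, 0.027], [0.611, -0.299, 0.103]]
side wide_cup_mid 0.85 [234. 292.] 367 [[0.277, -0.23, 0.002], [0.299, 
[... 2079 characters left out ...]
] 271 [[0.51, -0.242, 0.114], [0.53, -0.217, 0.161], [0.554, -0.198, 0.231]]
top crowded_hook 0.35 [433. 246.] 1713 [[0.371, -0.482, -0.0], [0.43, -0.426, 0.009], [0.49, -0.365, 0.019]]
top spare_hook 0.93 [214. 154.] 868 [[0.518, 0.186, 0.004], [0.702, 0.223, 0.014], [0.745, 0.255, 0.228]]
top jug 0.8 [293. 146.] 423 [[0.679, -0.025, 0.043], [0.699, -0.0, 0.091], [0.74, 0.028, 0.101]]
top sugar_bowl 0.84 [212. 207.] 505 [[0.5, 0.196, 0.0], [0.536, 0.23, 0.014], [0.566, 0.258, 0.049]]
top sugar_bowl 0.15 [294. 149.] 483 [[0.678, -0.027, 0.035], [0.7, -0.001, 0.087], [0.751, 0.028, 0.101]]
top salt_box 0.71 [363. 212.] 236 [[0.508, -0.224, 0.01], [0.532, -0.204, 0.05], [0.579, -0.192, 0.123]]
```

```bash
python3 - <<'E'
from h import *
a=cv2.imread("pics/side0.png")[130:330,200:420];cv2.imwrite("pics/a.png",cv2.resize(a,None,fx=3,fy=3,interpolation=2))
b=cv2.imread("pics/top0.png")[130:300,180:440];cv2.imwrite("pics/b.png",cv2.resize(b,None,fx=3,fy=3,interpolation=2))
W=np.load("top0.npy")
# rods: points z 0.21..0.235
for n in("top","side"):
    W=np.load(n+"0.npy");P=W[(W[...,2]>.214)&(W[...,2]<.245)&(W[...,0]>.4)]
    for sg in(1,-1):
        Q=P[(P[:,1]*sg>.12)&(P[:,1]*sg<.32)];k=np.argsort(Q[:,0]);print(n,sg,len(Q));
        for lo in np.arange(.42,.8,.02):
            q=Q[(Q[:,0]>=lo)&(Q[:,0]<lo+.02)]
            if len(q):print(round(lo,2),len(q),np.round(np.median(q,0),4),np.round(q.min(0),3),np.round(q.max(0),3))
W=np.load("top0.npy");P=W[(W[...,2]>.087)&(W[...,2]<.097)&(abs(W[...,1])<.1)&(W[...,0]<.62)&(W[...,0]>.45)]
print("mug",len(P),P.min(0),P.max(0),cv2.fitEllipse(P[:,:2].astype(np.float32)*1000))
E
```

```text
top 1 314
0.46 19 [0.4725 0.2503 0.2324] [0.465 0.248 0.218] [0.48  0.257 0.243]
0.48 22 [0.4898 0.2482 0.2245] [0.481 0.246 0.217] [0.498 0.253 0.227]
0.5 26 [0.5092 0.2467 0.2238] [0.501 0.242 0.218] [0.519 0.252 0.227]
0.52 25 [0.5315 0.2444 0.2227] [0.521 0.24  0.216] [0.539 0.248 0.235]
0.54 25 [0.5507 0.2414 0.224 ] [0.541 0.238 0.218] [0.56  0.247 0.228]
0.56 22 [0.5703 0.239  0.2255] [0.562 0.235 0.218] [0.58  0.244 0.23 ]
0.58 24 [0.5892 0.2368 0.2243] [0.58  0.232 0.217] [0.6   0.243 0.229]
0.6 24 [0.6096 0.2339 0.2236] [0.6   0.231 0.216] [0.619 0.238 0.229]
0.62 24 [0.6297 0.2312 0.2248] [0.621 0.227 0.219] [0.639 0.236 0.23 ]
0.64 23 [0.6501 0.2289 0.223 ] [0.64  0.225 0.22 ] [0.659 0.235 0.23 ]
0.66 23 [0.6695 0.2271 0.224 ] [0.66  0.223 0.218] [0.68  0.233 0.226]
0.68 24 [0.6899 0.2235 0.2251] [0.68  0.22  0.219] [0.699 0.229 0.229]
0.7 33 [0.7107 0.2215 0.2226] [0.701 0.214 0.215] [0.719 0.229 0.229]
top -1 527
0.42 12 [ 0.4359 -0.2155  0.2348] [ 0.431 -0.22   0.226] [ 0.439 -0.212  0.236]
0.44 25 [ 0.4524 -0.2151  0.2234] [ 0.442 -0.221  0.215] [ 0.46  -0.212  0.23 ]
[... 2497 characters left out ...]
61 -0.229  0.219] [ 0.579 -0.22   0.225]
0.58 20 [ 0.5898 -0.2263  0.2217] [ 0.581 -0.229  0.216] [ 0.599 -0.222  0.227]
0.6 62 [ 0.6105 -0.2331  0.2229] [ 0.601 -0.25   0.214] [ 0.617 -0.207  0.23 ]
0.62 20 [ 0.6317 -0.2289  0.2225] [ 0.621 -0.232  0.216] [ 0.639 -0.225  0.225]
0.64 17 [ 0.6484 -0.2293  0.2219] [ 0.642 -0.232  0.214] [ 0.659 -0.226  0.225]
0.66 32 [ 0.6725 -0.2319  0.2219] [ 0.66  -0.239  0.214] [ 0.68  -0.226  0.228]
0.68 8 [ 0.6832 -0.2328  0.2212] [ 0.681 -0.237  0.215] [ 0.687 -0.228  0.225]
mug 117 [ 0.48780233 -0.06586184  0.08701427] [0.57071673 0.01622924 0.0969643 ] ((529.072021484375, -25.04145622253418), (79.57398223876953, 79.82884216308594), 157.24827575683594)
```

View pics/a.png

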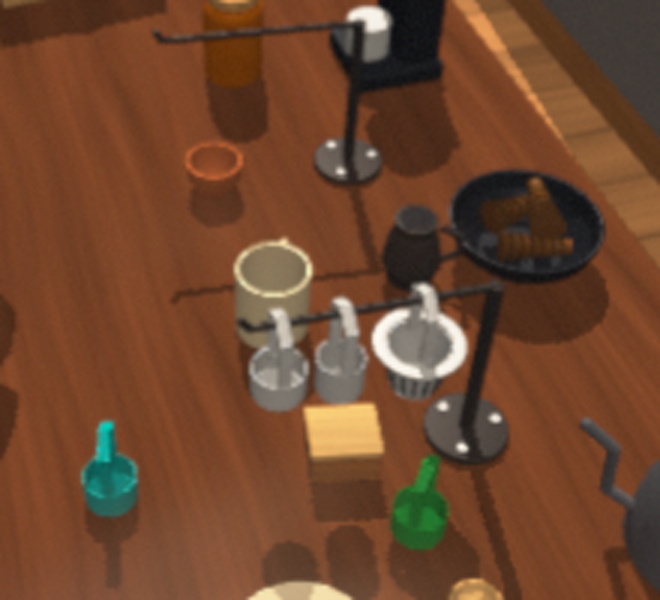

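View pics/b.png

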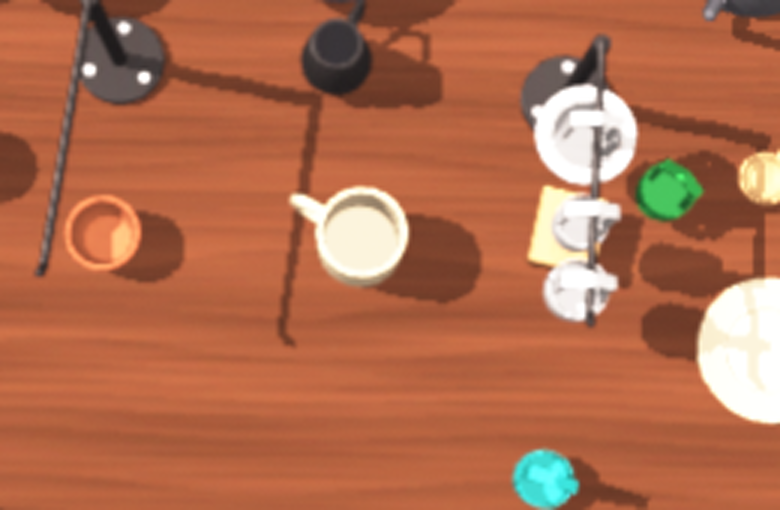

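Call:
move_arm(rotation=[[0, 0, -7.85], [0, 0, -7.85], [0, 0, -7.85], [0, 0, 0], [0, 0, 0], [0, 0, 0], [0, 0, 0], [0, 0, 0], [0, 0, 0], [0, 0, 0], [0, 0, 0], [0, 0, 0], [0, 0, 0], [0, 0, 0], [0, 0, 0], [0, 0, 0], [0, 0, 0], [0, 0, 0], [0, 0, 0], [0, 0, 0]], dp=[[0, 0, -0.023], [0, 0, -0.023], [0, 0, -0.023], [-0.012, -0.037, 0], [-0.012, -0.037, 0], [-0.012, -0.037, 0], [-0.012, -0.037, 0], [-0.012, -0.037, 0], [-0.012, -0.037, 0], [-0.012, -0.037, 0], [-0.012, -0.037, 0], [-0.012, -0.037, 0], [-0.012, -0.037, 0], [-0.012, -0.037, 0], [-0.012, -0.037, 0], [-0.012, -0.037, 0], [-0.012, -0.037, 0], [-0.012, -0.037, 0], [-0.012, -0.037, 0], [0, 0, 0]], claw=[1, 1, 1, 1, 1, 1, 1, 1, 1, 1, 1, 1, 1, 1, 1, 1, 1, 1, 1, 1])

```text
t: 3.0
ee_pos: [0.4294, -0.0687, 0.2996]
tcp_rot: [-0.0, 0.029, 1.0, -0.0]
force: [-0.8, 1.1, 0.2]
finger_gap: 0.0852
finger_force: 0.0
```

```bash
cat >> h.py <<'E'
from scipy.spatial.transform import Rotation as Ro
def go(x,y,z,yaw):
    "turn about tool z (deg), then shift in the turned tool axes; yaw = rod yaw"
    s=r.read_state();R=Ro.from_quat(np.r_[s["tcp_rot"][1:],s["tcp_rot"][0]]).as_matrix()
    cur=np.arctan2(R[1,1],R[0,1]);tz=-np.degrees(np.pi/2+yaw-cur)
    c,sn=np.cos(yaw),np.sin(yaw);T=np.array([[-c,-sn,0],[-sn,c,0],[0,0,-1]])
    print("t",round(s["t"],2),"p",s["ee_pos"].round(4),"tilt",R[:,2].round(3),"gap",round(s["finger_gap"],4),"F",s["force"].round(1),"ff",round(s["finger_force"],1))
    print("rotz",round(tz,2),"dp",(T@(np.array([x,y,z])-s["ee_pos"])).round(4))
E
python3 -c "
from h import *
go(.470,-.217,.173,-.0565)"
```

```text
t 3.0 p [ 0.4294 -0.0687  0.2996] tilt [-0.001 -0.001 -1.   ] gap 0.0852 F [-0.8  1.1  0.2] ff 0.0
rotz -0.09 dp [-0.0489 -0.1457  0.1266]
```

Call:
move_arm(rotation=[[0, 0, 0], [0, 0, 0], [0, 0, 0], [0, 0, 0], [0, 0, 0], [0, 0, 0], [0, 0, 0], [0, 0, 0], [0, 0, 0], [0, 0, 0], [0, 0, 0]], dp=[[-0.0122, -0.0364, 0], [-0.0122, -0.0364, 0], [-0.0122, -0.0364, 0], [-0.0122, -0.0364, 0], [0, 0, 0], [0, 0, 0.025], [0, 0, 0.025], [0, 0, 0.025], [0, 0, 0.025], [0, 0, 0.025], [0, 0, 0]], claw=[1, 1, 1, 1, 1, 1, 1, 1, 1, 1, 1])

```text
t: 4.1
ee_pos: [0.4683, -0.2111, 0.1722]
tcp_rot: [-0.002, 0.027, 1.0, 0.002]
force: [-0.2, -0.8, 0.0]
finger_gap: 0.0851
finger_force: 0.0
```

```bash
python3 -c "
from h import *
go(.470,-.217,.173,-.0565)
for n,q in(('side',(200,340,200,330)),('top',(150,260,330,430))):
    p,d=r.snapshot(n);cv2.imwrite('pics/g_'+n+'.png',cv2.resize(p[q[0]:q[1],q[2]:q[3],::-1],None,fx=4,fy=4))
a,b=cv2.imread('pics/g_side.png'),cv2.imread('pics/g_top.png');b=cv2.resize(b,(260,286));a=cv2.resize(a,(520,560))
c=np.zeros((560,780,3),'u1');c[:,:520]=a;c[:286,520:]=b;cv2.imwrite('pics/g.png',c)"
```

```text
t 4.1 p [ 0.4683 -0.2111  0.1722] tilt [-0.004  0.003 -1.   ] gap 0.0851 F [-0.2 -0.8  0. ] ff 0.0
rotz 0.19 dp [-0.002  -0.0058 -0.0008]
```

View pics/g.png

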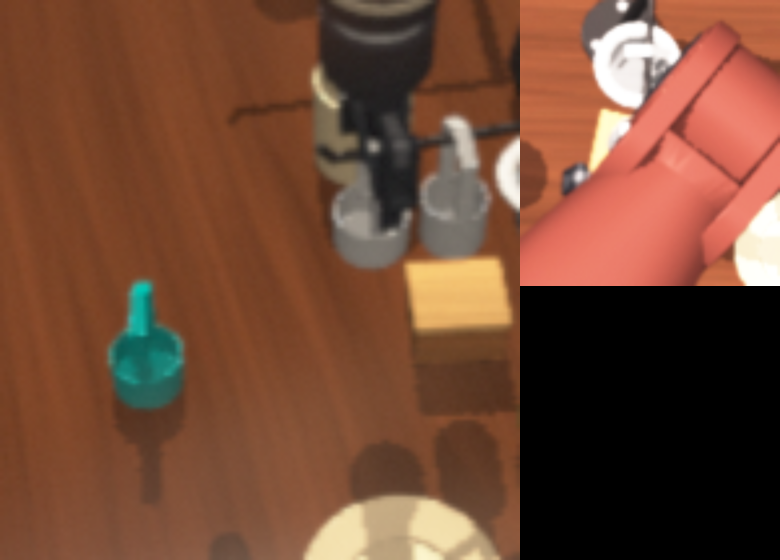

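The side view shows the open fingers straddling the front (silver, wide) cup's loop, at about (375,190) in the composite; the turquoise cup at (145,360) is not the one meant. I'll correct the 6 mm error in y and close.

Call:
move_arm(rotation=[[0, 0, 0], [0, 0, 0], [0, 0, 0], [0, 0, 0], [0, 0, 0], [0, 0, 0], [0, 0, 0], [0, 0, 0]], dp=[[-0.002, -0.005, 0], [0, 0, 0], [0, 0, 0], [0, 0, 0], [0, 0, 0], [0, 0, 0], [0, 0, 0], [0, 0, 0]], claw=[1, 1, 0, -0.3, -1, -1, -1, -1], newtons=25)

```text
t: 5.0
ee_pos: [0.4716, -0.2183, 0.1756]
tcp_rot: [0.0, 0.027, 1.0, -0.0]
force: [-0.7, 0.4, 3.9]
finger_gap: 0.0456
finger_force: 28.6
```

```bash
python3 -c "
from h import *
go(.470,-.217,.173,-.0565)"
```

```text
t 5.0 p [ 0.4716 -0.2183  0.1756] tilt [ 0. -0. -1.] gap 0.0456 F [-0.7  0.4  3.9] ff 28.6
rotz 0.15 dp [0.0016 0.0012 0.0026]
```

Call:
move_arm(rotation=[[0, 0, 0], [0, 0, 0], [0, 0, 0], [0, 0, 0], [0, 0, 0], [0, 0, 0], [0, 0, 0], [0, 0, 0], [0, 0, 0], [0, 0, 0]], dp=[[0, 0, -0.008], [0, 0, -0.008], [0, 0, -0.008], [0, 0, 0], [0.015, 0, 0], [0.015, 0, 0], [0.015, 0, 0], [0.015, 0, 0], [0.013, 0, 0], [0, 0, 0]], claw=[-1, -1, -1, -1, -1, -1, -1, -1, -1, -1])

```text
t: 6.0
ee_pos: [0.3978, -0.2143, 0.1994]
tcp_rot: [0.0, 0.027, 1.0, -0.0]
force: [0.1, -0.1, -0.6]
finger_gap: 0.0459
finger_force: 28.2
```

```bash
python3 -c "
from h import *
go(.425,.257,.199,-.122)"
```

```text
t 6.0 p [ 0.3978 -0.2143  0.1994] tilt [ 0. -0. -1.] gap 0.0459 F [ 0.1 -0.1 -0.6] ff 28.2
rotz 3.86 dp [3.040e-02 4.711e-01 4.000e-04]
```

Call:
move_arm(rotation=[[0, 0, 3.86], [0, 0, 0], [0, 0, 0], [0, 0, 0], [0, 0, 0], [0, 0, 0], [0, 0, 0], [0, 0, 0], [0, 0, 0], [0, 0, 0], [0, 0, 0], [0, 0, 0], [0, 0, 0], [0, 0, 0], [0, 0, 0], [0, 0, 0], [0, 0, 0], [0, 0, 0], [0, 0, 0], [0, 0, 0]], dp=[[0, 0, 0], [0.001, 0.015, 0], [0.0019, 0.03, 0], [0.0019, 0.03, 0], [0.0019, 0.03, 0], [0.0019, 0.03, 0], [0.0019, 0.03, 0], [0.0019, 0.03, 0], [0.0019, 0.03, 0], [0.0019, 0.03, 0], [0.0019, 0.03, 0], [0.0019, 0.03, 0], [0.0019, 0.03, 0], [0.0019, 0.03, 0], [0.0019, 0.03, 0], [0.0019, 0.03, 0], [0.0019, 0.023, 0], [0.0019, 0.013, 0], [0, 0, 0], [0, 0, 0]], claw=[-1, -1, -1, -1, -1, -1, -1, -1, -1, -1, -1, -1, -1, -1, -1, -1, -1, -1, -1, -1])

```text
t: 8.0
ee_pos: [0.4241, 0.257, 0.1992]
tcp_rot: [-0.0, 0.06, 0.998, -0.0]
force: [-0.6, 0.6, -1.2]
finger_gap: 0.0457
finger_force: 28.1
```

```bash
python3 - <<'E'
from h import *
go(.425,.257,.199,-.122)
go(.622,.2331,.199,-.122)
p,d=r.snapshot("side");q=p[110:230,200:360,::-1];cv2.imwrite("pics/s1.png",cv2.resize(q,None,fx=5,fy=5,interpolation=2))
W=world("side",d)
for o in r.regions_of("side","wide_cup_mid"):
    P=W[o["pixels"]];P=P[~np.isnan(P[:,0])];print(o["score"],np.round(np.percentile(P,[3,50,97],axis=0),3).tolist())
E
```

```text
t 8.0 p [0.4241 0.257  0.1992] tilt [-0. -0. -1.] gap 0.0457 F [-0.6  0.6 -1.2] ff 28.1
rotz 0.11 dp [-0.0009  0.0002  0.0002]
t 8.0 p [0.4241 0.257  0.1992] tilt [-0. -0. -1.] gap 0.0457 F [-0.6  0.6 -1.2] ff 28.1
rotz 0.11 dp [-0.1994  0.0004  0.0002]
0.92 [[0.559, -0.351, 0.001], [0.579, -0.333, 0.025], [0.61, -0.3, 0.102]]
0.8 [[0.278, -0.231, 0.001], [0.3, -0.212, 0.028], [0.324, -0.181, 0.104]]
0.51 [[0.396, 0.228, 0.149], [0.417, 0.238, 0.167], [0.445, 0.285, 0.201]]
```

View pics/s1.png

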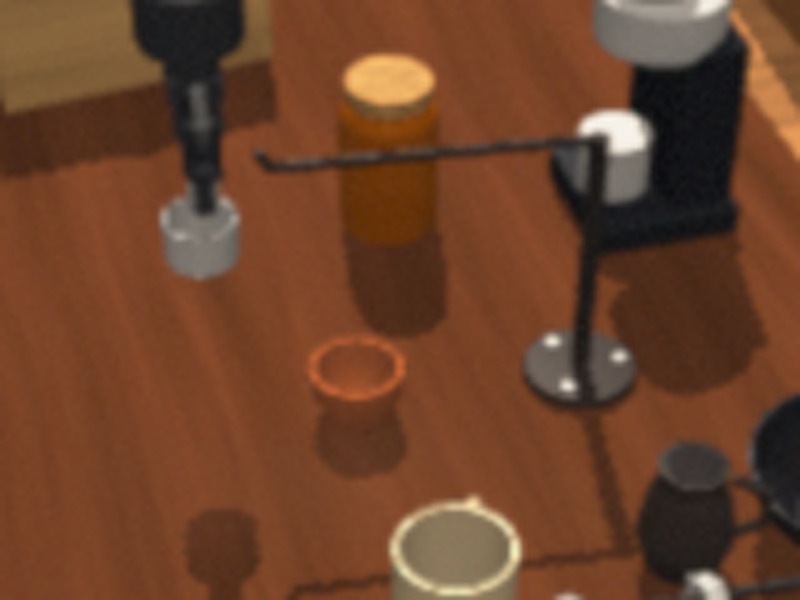

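The cup is held upright in front of the spare hook: cup at (200,235), hook tip at (262,158). It lines up with the rod, so I'll thread it on.

Call:
move_arm(rotation=[[0, 0, 0], [0, 0, 0], [0, 0, 0], [0, 0, 0], [0, 0, 0], [0, 0, 0], [0, 0, 0], [0, 0, 0], [0, 0, 0], [0, 0, 0], [0, 0, 0], [0, 0, 0]], dp=[[-0.01, 0, 0], [-0.02, 0, 0], [-0.02, 0, 0], [-0.02, 0, 0], [-0.02, 0, 0], [-0.02, 0, 0], [-0.02, 0, 0], [-0.02, 0, 0], [-0.02, 0, 0], [-0.02, 0, 0], [-0.01, 0, 0], [0, 0, 0]], claw=[-1, -1, -1, -1, -1, -1, -1, -1, -1, -1, -1, -1])

```text
t: 9.3
ee_pos: [0.6245, 0.2313, 0.1986]
tcp_rot: [-0.0, 0.062, 0.998, -0.0]
force: [-0.4, 0.1, -1.4]
finger_gap: 0.0457
finger_force: 28.2
```

Call:
move_arm(rotation=[[0, 0, 0], [0, 0, 0], [0, 0, 0], [0, 0, 0], [0, 0, 0]], dp=[[0, 0, 0.008], [0, 0, 0.007], [0, 0, 0.005], [0, 0, 0.003], [0, 0, 0]], claw=[-1, -1, -1, -1, -1])

```text
t: 9.8
ee_pos: [0.6225, 0.2326, 0.1771]
tcp_rot: [0.0, 0.06, 0.998, -0.0]
force: [-2.2, -2.4, 3.4]
finger_gap: 0.0457
finger_force: 28.7
```

Call:
move_arm(rotation=[[0, 0, 0], [0, 0, 0], [0, 0, 0], [0, 0, 0], [0, 0, 0], [0, 0, 0], [0, 0, 0]], dp=[[0, 0, 0], [0, 0, 0], [0, 0, 0], [0, 0, 0], [0, 0, 0], [0, 0, 0], [0, 0, 0]], claw=[0.3, 0.6, 1, 1, 1, 1, 1])

```text
t: 10.5
ee_pos: [0.6229, 0.2329, 0.1763]
tcp_rot: [0.0, 0.061, 0.998, 0.0]
force: [0.2, 0.8, -0.0]
finger_gap: 0.0853
finger_force: 0.0
```

```bash
python3 - <<'E'
from h import *
go(.533,-.2203,.310,-.0565)
go(.533,-.2203,.173,-.0565)
p,d=r.snapshot("side");q=p[110:230,200:360,::-1];cv2.imwrite("pics/s2.png",cv2.resize(q,None,fx=5,fy=5,interpolation=2))
E
```

```text
t 10.5 p [0.6229 0.2329 0.1763] tilt [ 0.  0. -1.] gap 0.0853 F [ 0.2  0.8 -0. ] ff 0.0
rotz -3.7 dp [ 0.0642 -0.4576 -0.1337]
t 10.5 p [0.6229 0.2329 0.1763] tilt [ 0.  0. -1.] gap 0.0853 F [ 0.2  0.8 -0. ] ff 0.0
rotz -3.7 dp [ 0.0642 -0.4576  0.0033]
```

View pics/s2.png

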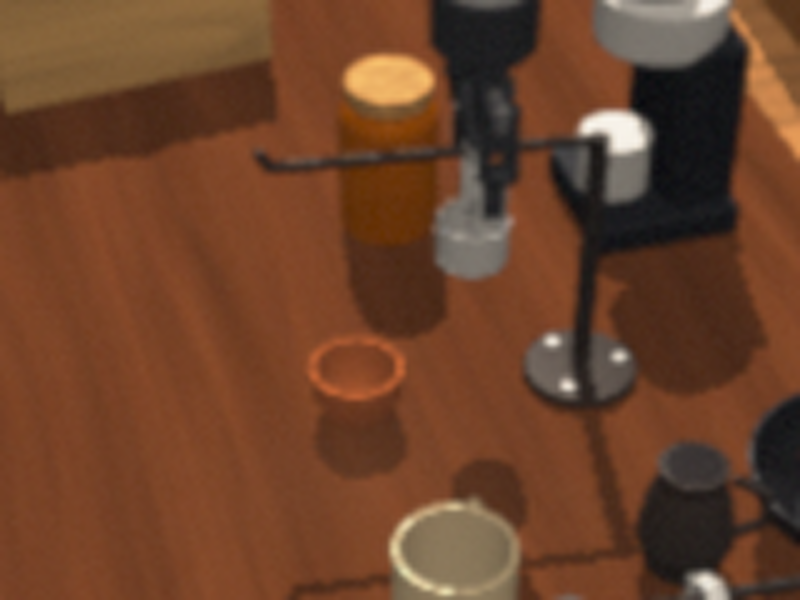

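The wide cup hangs on the spare rod at (472,240), with the fingers open on either side of it. Next I'll go to the tall cup.

Call:
move_arm(rotation=[[0, 0, 0], [0, 0, 0], [0, 0, 0], [0, 0, 0], [0, 0, -3.7], [0, 0, 0], [0, 0, 0], [0, 0, 0], [0, 0, 0], [0, 0, 0], [0, 0, 0], [0, 0, 0], [0, 0, 0], [0, 0, 0], [0, 0, 0], [0, 0, 0], [0, 0, 0], [0, 0, 0], [0, 0, 0], [0, 0, 0]], dp=[[0, 0, -0.02], [0, 0, -0.035], [0, 0, -0.04], [0, 0, -0.035], [0, 0, 0], [0.005, -0.0352, 0], [0.005, -0.0352, 0], [0.005, -0.0352, 0], [0.005, -0.0352, 0], [0.005, -0.0352, 0], [0.005, -0.0352, 0], [0.005, -0.0352, 0], [0.005, -0.0352, 0], [0.005, -0.0352, 0], [0.005, -0.0352, 0], [0.005, -0.0352, 0], [0.005, -0.0352, 0], [0.004, -0.035, 0], [0, 0, 0], [0, 0, 0]], claw=[1, 1, 1, 1, 1, 1, 1, 1, 1, 1, 1, 1, 1, 1, 1, 1, 1, 1, 1, 1])

```text
t: 12.55
ee_pos: [0.5329, -0.2207, 0.3062]
tcp_rot: [-0.0, 0.029, 1.0, 0.0]
force: [0.1, -0.2, 0.6]
finger_gap: 0.0853
finger_force: 0.0
```

```bash
python3 -c "
from h import *
go(.533,-.2205,.173,-.0565)
p,d=r.snapshot('side');W=world('side',d)
for t in('tall_cup_mid','basket_mid'):
  for o in r.regions_of('side',t)[:1]:
    P=W[o['pixels']];P=P[~np.isnan(P[:,0])];print(t,o['score'],np.round(np.percentile(P,[3,50,97],axis=0),3).tolist())
"
```

```text
t 12.55 p [ 0.5329 -0.2207  0.3062] tilt [-0.  0. -1.] gap 0.0853 F [ 0.1 -0.2  0.6] ff 0.0
rotz -0.1 dp [-1.000e-04  2.000e-04  1.332e-01]
tall_cup_mid 0.87 [[0.509, -0.246, 0.117], [0.529, -0.239, 0.149], [0.555, -0.198, 0.221]]
basket_mid 0.9 [[0.574, -0.265, 0.0], [0.611, -0.226, 0.157], [0.654, -0.115, 0.224]]
```

Undisturbed and aligned; descend, grip, lift.

Call:
move_arm(rotation=[[0, 0, 0], [0, 0, 0], [0, 0, 0], [0, 0, 0], [0, 0, 0], [0, 0, 0], [0, 0, 0], [0, 0, 0], [0, 0, 0], [0, 0, 0], [0, 0, 0], [0, 0, 0], [0, 0, 0], [0, 0, 0], [0, 0, 0], [0, 0, 0]], dp=[[0, 0, 0.02], [0, 0, 0.035], [0, 0, 0.035], [0, 0, 0.03], [0, 0, 0.01], [0, 0, 0], [0, 0, 0], [0, 0, 0], [0, 0, 0], [0, 0, 0], [0, 0, 0], [0, 0, 0], [0, 0, -0.008], [0, 0, -0.008], [0, 0, -0.008], [0, 0, 0]], claw=[1, 1, 1, 1, 1, 1, 0, -0.3, -1, -1, -1, -1, -1, -1, -1, -1], newtons=25)

```text
t: 14.3
ee_pos: [0.5337, -0.2205, 0.2019]
tcp_rot: [0.001, 0.028, 1.0, -0.0]
force: [-0.2, -0.7, -1.8]
finger_gap: 0.0462
finger_force: 26.2
```

```bash
python3 -c "
from h import *
go(.398,-.2135,.199,-.0565)"
```

```text
t 14.3 p [ 0.5337 -0.2205  0.2019] tilt [ 0.002 -0.001 -1.   ] gap 0.0462 F [-0.2 -0.7 -1.8] ff 26.2
rotz -0.0 dp [ 0.1358 -0.0007  0.0029]
```

Call:
move_arm(rotation=[[0, 0, 0], [0, 0, 0], [0, 0, 0], [0, 0, 0], [0, 0, 0], [0, 0, 0], [0, 0, 0], [0, 0, 0], [0, 0, 0], [0, 0, 3.86]], dp=[[0.01, 0, 0], [0.02, 0, 0], [0.02, 0, 0], [0.02, 0, 0], [0.02, 0, 0], [0.02, 0, 0], [0.017, 0, 0], [0.009, 0, 0], [0, 0, 0], [0, 0, 0]], claw=[-1, -1, -1, -1, -1, -1, -1, -1, -1, -1])

```text
t: 15.3
ee_pos: [0.3975, -0.2125, 0.2002]
tcp_rot: [0.0, 0.062, 0.998, -0.0]
force: [-0.3, 0.9, -1.6]
finger_gap: 0.0457
finger_force: 26.1
```

Call:
move_arm(rotation=[[0, 0, 0], [0, 0, 0], [0, 0, 0], [0, 0, 0], [0, 0, 0], [0, 0, 0], [0, 0, 0], [0, 0, 0], [0, 0, 0], [0, 0, 0], [0, 0, 0], [0, 0, 0], [0, 0, 0], [0, 0, 0], [0, 0, 0], [0, 0, 0], [0, 0, 0], [0, 0, 0], [0, 0, 0]], dp=[[0.001, 0.015, 0], [0.0019, 0.03, 0], [0.0019, 0.03, 0], [0.0019, 0.03, 0], [0.0019, 0.03, 0], [0.0019, 0.03, 0], [0.0019, 0.03, 0], [0.0019, 0.03, 0], [0.0019, 0.03, 0], [0.0019, 0.03, 0], [0.0019, 0.03, 0], [0.0019, 0.03, 0], [0.0019, 0.03, 0], [0.0019, 0.03, 0], [0.0019, 0.03, 0], [0.0019, 0.023, 0], [0.0019, 0.013, 0], [0, 0, 0], [0, 0, 0]], claw=[-1, -1, -1, -1, -1, -1, -1, -1, -1, -1, -1, -1, -1, -1, -1, -1, -1, -1, -1])

```text
t: 17.2
ee_pos: [0.4241, 0.2587, 0.2001]
tcp_rot: [-0.0, 0.061, 0.998, -0.0]
force: [-0.3, -1.8, -0.7]
finger_gap: 0.0462
finger_force: 26.2
```

```bash
python3 -c "
from h import *
go(.425,.257,.199,-.122)
go(.545,.2425,.199,-.122)"
```

```text
t 17.2 p [0.4241 0.2587 0.2001] tilt [-0. -0. -1.] gap 0.0462 F [-0.3 -1.8 -0.7] ff 26.2
rotz -0.05 dp [-0.0011 -0.0016  0.0011]
t 17.2 p [0.4241 0.2587 0.2001] tilt [-0. -0. -1.] gap 0.0462 F [-0.3 -1.8 -0.7] ff 26.2
rotz -0.05 dp [-0.122  -0.0013  0.0011]
```

Call:
move_arm(rotation=[[0, 0, 0], [0, 0, 0], [0, 0, 0], [0, 0, 0], [0, 0, 0], [0, 0, 0], [0, 0, 0], [0, 0, 0], [0, 0, 0], [0, 0, 0], [0, 0, 0], [0, 0, 0], [0, 0, 0], [0, 0, 0]], dp=[[-0.01, -0.0013, 0], [-0.02, 0, 0], [-0.02, 0, 0], [-0.02, 0, 0], [-0.02, 0, 0], [-0.02, 0, 0], [-0.012, 0, 0], [0, 0, 0], [0, 0, 0], [0, 0, 0.008], [0, 0, 0.008], [0, 0, 0.005], [0, 0, 0.003], [0, 0, 0]], claw=[-1, -1, -1, -1, -1, -1, -1, -1, -1, -1, -1, -1, -1, -1])

```text
t: 18.6
ee_pos: [0.5452, 0.2417, 0.178]
tcp_rot: [0.001, 0.062, 0.998, -0.001]
force: [-4.5, -6.7, 13.1]
finger_gap: 0.046
finger_force: 23.7
```

Call:
move_arm(rotation=[[0, 0, 0], [0, 0, 0], [0, 0, 0], [0, 0, 0], [0, 0, 0], [0, 0, 0], [0, 0, 0], [0, 0, 0]], dp=[[0, 0, -0.002], [0, 0, 0], [0, 0, 0], [0, 0, 0], [0, 0, 0], [0, 0, 0], [0, 0, 0], [0, 0, 0]], claw=[-1, -1, 0.3, 0.6, 1, 1, 1, 1])

```text
t: 19.4
ee_pos: [0.5453, 0.2425, 0.1782]
tcp_rot: [-0.0, 0.062, 0.998, 0.0]
force: [-0.2, -0.5, 0.7]
finger_gap: 0.0853
finger_force: 0.0
```

```bash
python3 - <<'E'
from h import *
go(.612,-.225,.310,-.0565)
p,d=r.snapshot("side");q=p[110:230,200:360,::-1];cv2.imwrite("pics/s3.png",cv2.resize(q,None,fx=5,fy=5,interpolation=2))
E
```

```text
t 19.4 p [0.5453 0.2425 0.1782] tilt [-0.  0. -1.] gap 0.0853 F [-0.2 -0.5  0.7] ff 0.0
rotz -3.86 dp [-0.093  -0.463  -0.1318]
```

View pics/s3.png

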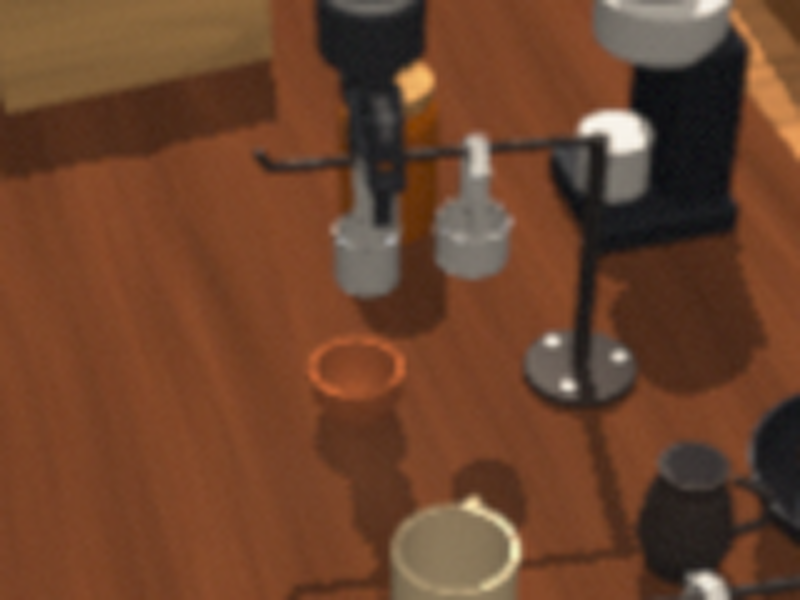

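Both cups hang on the spare rod, tall at (367,250) and wide at (472,235). Now the basket.

Call:
move_arm(rotation=[[0, 0, 0], [0, 0, 0], [0, 0, 0], [0, 0, 0], [0, 0, -3.86], [0, 0, 0], [0, 0, 0], [0, 0, 0], [0, 0, 0], [0, 0, 0], [0, 0, 0], [0, 0, 0], [0, 0, 0], [0, 0, 0], [0, 0, 0], [0, 0, 0], [0, 0, 0], [0, 0, 0], [0, 0, 0], [0, 0, 0]], dp=[[0, 0, -0.02], [0, 0, -0.035], [0, 0, -0.04], [0, 0, -0.035], [0, 0, 0], [-0.007, -0.0356, 0], [-0.007, -0.0356, 0], [-0.007, -0.0356, 0], [-0.007, -0.0356, 0], [-0.007, -0.0356, 0], [-0.007, -0.0356, 0], [-0.007, -0.0356, 0], [-0.007, -0.0356, 0], [-0.007, -0.0356, 0], [-0.007, -0.0356, 0], [-0.007, -0.0356, 0], [-0.007, -0.0356, 0], [-0.009, -0.0356, 0], [0, 0, 0], [0, 0, 0]], claw=[1, 1, 1, 1, 1, 1, 1, 1, 1, 1, 1, 1, 1, 1, 1, 1, 1, 1, 1, 1])

```text
t: 21.45
ee_pos: [0.6118, -0.2256, 0.3077]
tcp_rot: [-0.0, 0.029, 1.0, 0.0]
force: [-0.4, 0.3, 0.5]
finger_gap: 0.0856
finger_force: 0.0
```

```bash
python3 -c "
from h import *
go(.612,-.225,.173,-.0565)
p,d=r.snapshot('side');W=world('side',d)
for t in('tall_cup_mid','wide_cup_mid','basket_mid'):
  for o in r.regions_of('side',t)[:3]:
    P=W[o['pixels']];P=P[~np.isnan(P[:,0])];print(t,o['score'],np.round(np.percentile(P,[3,50,97],axis=0),3).tolist())
"
```

```text
t 21.45 p [ 0.6118 -0.2256  0.3077] tilt [-0.001  0.001 -1.   ] gap 0.0856 F [-0.4  0.3  0.5] ff 0.0
rotz -0.09 dp [-1.000e-04  6.000e-04  1.347e-01]
tall_cup_mid 0.63 [[0.519, 0.216, 0.119], [0.538, 0.224, 0.15], [0.562, 0.265, 0.222]]
wide_cup_mid 0.94 [[0.56, -0.351, 0.001], [0.58, -0.331, 0.027], [0.61, -0.3, 0.104]]
wide_cup_mid 0.76 [[0.595, 0.204, 0.126], [0.618, 0.217, 0.151], [0.644, 0.259, 0.224]]
wide_cup_mid 0.56 [[0.28, -0.23, 0.0], [0.3, -0.213, 0.027], [0.324, -0.181, 0.103]]
basket_mid 0.74 [[0.573, -0.265, 0.002], [0.611, -0.226, 0.157], [0.653, -0.154, 0.224]]
basket_mid 0.61 [[0.456, -0.267, 0.006], [0.673, -0.232, 0.023], [0.711, -0.197, 0.225]]
```

Call:
move_arm(rotation=[[0, 0, 0], [0, 0, 0], [0, 0, 0], [0, 0, 0], [0, 0, 0], [0, 0, 0], [0, 0, 0], [0, 0, 0], [0, 0, 0], [0, 0, 0], [0, 0, 0], [0, 0, 0], [0, 0, 0], [0, 0, 0], [0, 0, 0], [0, 0, 0]], dp=[[0, 0, 0.02], [0, 0, 0.035], [0, 0, 0.035], [0, 0, 0.03], [0, 0, 0.012], [0, 0, 0], [0, 0, 0], [0, 0, 0], [0, 0, 0], [0, 0, 0], [0, 0, 0], [0, 0, 0], [0, 0, -0.008], [0, 0, -0.008], [0, 0, -0.008], [0, 0, 0]], claw=[1, 1, 1, 1, 1, 1, 0, -0.3, -1, -1, -1, -1, -1, -1, -1, -1], newtons=30)

```text
t: 23.25
ee_pos: [0.6126, -0.2251, 0.202]
tcp_rot: [0.001, 0.028, 1.0, -0.0]
force: [0.8, -0.6, 0.0]
finger_gap: 0.0454
finger_force: 31.1
```

```bash
python3 -c "
from h import *
go(.393,-.2135,.200,-.0565)"
```

```text
t 23.25 p [ 0.6126 -0.2251  0.202 ] tilt [ 0.002 -0.001 -1.   ] gap 0.0454 F [ 0.8 -0.6  0. ] ff 31.1
rotz 0.0 dp [ 0.2199 -0.0008  0.002 ]
```

Call:
move_arm(rotation=[[0, 0, 0], [0, 0, 0], [0, 0, 0], [0, 0, 0], [0, 0, 0], [0, 0, 0], [0, 0, 0], [0, 0, 0], [0, 0, 0], [0, 0, 0], [0, 0, 0], [0, 0, 0], [0, 0, 0], [0, 0, 0]], dp=[[0.01, 0, 0], [0.02, 0, 0], [0.02, 0, 0], [0.02, 0, 0], [0.02, 0, 0], [0.02, 0, 0], [0.02, 0, 0], [0.02, 0, 0], [0.02, 0, 0], [0.02, 0, 0], [0.02, 0, 0], [0.01, 0, 0], [0, 0, 0], [0, 0, 0]], claw=[-1, -1, -1, -1, -1, -1, -1, -1, -1, -1, -1, -1, -1, -1])

```text
t: 24.65
ee_pos: [0.3928, -0.2127, 0.2004]
tcp_rot: [0.0, 0.028, 1.0, -0.0]
force: [0.9, -0.1, -1.2]
finger_gap: 0.0455
finger_force: 31.1
```

```bash
python3 - <<'E'
from h import *
from scipy.optimize import least_squares
for n in("side","top"):
    p,d=r.snapshot(n);W=world(n,d)
    def circ(m,R,x0):
        P=W[m];f=least_squares(lambda c:np.hypot(P[:,0]-c[0],P[:,1]-c[1])-R,x0,loss="soft_l1",f_scale=.002)
        print(n,len(P),f.x.round(4),"rms",np.sqrt((f.fun**2).mean()).round(4),"z",np.median(P[:,2]).round(4))
    # mug rim
    m=(W[...,2]>.086)&(W[...,2]<.096)&(np.hypot(W[...,0]-.529,W[...,1]+.025)<.047)&(np.hypot(W[...,0]-.529,W[...,1]+.025)>.034)
    circ(m,.040,(.529,-.025))
    # mug outside wall (side camera)
    m=(W[...,2]>.02)&(W[...,2]<.08)&(np.hypot(W[...,0]-.529,W[...,1]+.025)<.048)&(W[...,1]<-.035)
    if m.sum()>20: circ(m,.042,(.529,-.025))
    # basket flange
    g=(.392,-.2135);m=(W[...,2]>.172)&(W[...,2]<.19)&(np.hypot(W[...,0]-g[0],W[...,1]-g[1])<.052)&(np.hypot(W[...,0]-g[0],W[...,1]-g[1])>.033)
    if m.sum()>10: circ(m,.040,g)
    if n=="side":cv2.imwrite("pics/s4.png",cv2.resize(p[170:310,190:370,::-1],None,fx=4,fy=4,interpolation=2))
go(.528,-.0247,.200,-.0565)
E
```

```text
side 93 [ 0.5265 -0.0264] rms 0.0019 z 0.0883
side 214 [ 0.5271 -0.0246] rms 0.0017 z 0.0572
side 258 [ 0.391  -0.2132] rms 0.0038 z 0.1803
top 119 [ 0.5289 -0.0253] rms 0.0013 z 0.0908
top 62 [ 0.527  -0.0217] rms 0.0008 z 0.0488
top 30 [ 0.3981 -0.2168] rms 0.0022 z 0.1826
t 24.75 p [ 0.3929 -0.2125  0.2002] tilt [ 0.  0. -1.] gap 0.0453 F [-0.2 -0.4 -1.2] ff 31.1
rotz 0.01 dp [-0.1243  0.1951  0.0002]
```

View pics/s4.png

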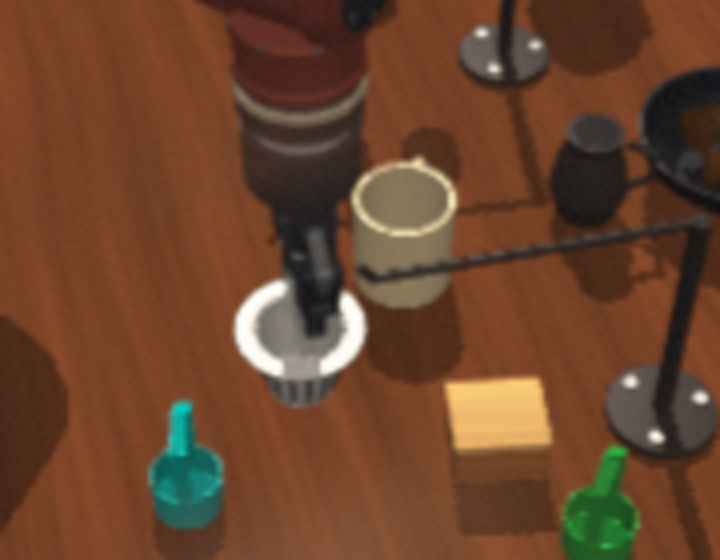

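The basket is held upright at (300,340), clear of the hook tip at (370,270). I'll move it over the mug at (403,230).

Call:
move_arm(rotation=[[0, 0, 0], [0, 0, 0], [0, 0, 0], [0, 0, 0], [0, 0, 0], [0, 0, 0], [0, 0, 0], [0, 0, 0], [0, 0, 0], [0, 0, 0], [0, 0, 0], [0, 0, 0], [0, 0, 0]], dp=[[0, 0.015, 0], [0, 0.025, 0], [0, 0.025, 0], [-0.02, 0.02, 0], [-0.02, 0.02, 0], [-0.02, 0.02, 0], [-0.02, 0.02, 0], [-0.02, 0.02, 0], [-0.0143, 0.02, 0], [-0.01, 0.01, 0], [0, 0, 0], [0, 0, 0], [0, 0, 0]], claw=[-1, -1, -1, -1, -1, -1, -1, -1, -1, -1, -1, -1, -1])

```text
t: 26.05
ee_pos: [0.527, -0.0249, 0.2003]
tcp_rot: [-0.0, 0.028, 1.0, 0.0]
force: [-0.3, 0.4, -1.1]
finger_gap: 0.0455
finger_force: 31.1
```

```bash
python3 - <<'E'
from h import *
from scipy.optimize import least_squares
s=r.read_state();g=s["ee_pos"][:2]
for n in("side","top"):
    p,d=r.snapshot(n);W=world(n,d);R=np.hypot(W[...,0]-g[0],W[...,1]-g[1])
    m=(W[...,2]>.174)&(W[...,2]<.19)&(R<.05)&(R>.033)
    if m.sum()>10:
        P=W[m];f=least_squares(lambda c:np.hypot(P[:,0]-c[0],P[:,1]-c[1])-.0395,g,loss="soft_l1",f_scale=.002);print(n,len(P),f.x,P.min(0),P.max(0))
    m=(W[...,2]>.02)&(W[...,2]<.085)&(R<.055)
    P=W[m];f=least_squares(lambda c:np.hypot(P[:,0]-c[0],P[:,1]-c[1])-.042,(.528,-.025),loss="soft_l1",f_scale=.002);print("mug",n,len(P),f.x)
go(.528,-.0247,.111,-.0565)
E
```

```text
side 180 [ 0.52394621 -0.02575692] [ 0.47850089 -0.07125193  0.17448744] [0.56844826 0.02267684 0.186596  ]
mug side 467 [ 0.52639789 -0.02648203]
mug top 0 [ 0.528 -0.025]
t 26.15 p [ 0.5271 -0.0252  0.2004] tilt [ 0. -0. -1.] gap 0.0456 F [ 0.4 -0.5 -1.6] ff 31.1
rotz -0.05 dp [-0.0008  0.0005  0.0894]
```

Call:
move_arm(rotation=[[0, 0, 0], [0, 0, 0], [0, 0, 0], [0, 0, 0], [0, 0, 0], [0, 0, 0], [0, 0, 0], [0, 0, 0]], dp=[[-0.0015, 0, 0], [0, 0, 0.01], [0, 0, 0.015], [0, 0, 0.015], [0, 0, 0.015], [0, 0, 0.015], [0, 0, 0.01], [0, 0, 0]], claw=[-1, -1, -1, -1, -1, -1, -1, -1])

```text
t: 26.95
ee_pos: [0.5279, -0.0245, 0.1182]
tcp_rot: [-0.001, 0.028, 1.0, 0.0]
force: [-0.4, -1.1, -1.2]
finger_gap: 0.0455
finger_force: 31.1
```

Call:
move_arm(rotation=[[0, 0, 0], [0, 0, 0], [0, 0, 0]], dp=[[0, 0, 0.003], [0, 0, 0.002], [0, 0, 0]], claw=[-1, -1, -1])

```text
t: 27.25
ee_pos: [0.5292, -0.0249, 0.1156]
tcp_rot: [0.0, 0.028, 1.0, -0.0]
force: [-0.7, -0.0, -1.3]
finger_gap: 0.0457
finger_force: 31.1
```

Call:
move_arm(rotation=[[0, 0, 0], [0, 0, 0], [0, 0, 0]], dp=[[0, 0, 0.002], [0, 0, 0.001], [0, 0, 0]], claw=[-1, -1, -1])

```text
t: 27.55
ee_pos: [0.5296, -0.025, 0.1135]
tcp_rot: [0.001, 0.028, 1.0, -0.0]
force: [-1.9, 1.4, 6.8]
finger_gap: 0.0454
finger_force: 30.8
```

```bash
python3 - <<'E'
from h import *
p,d=r.snapshot("side");W=world("side",d);g=(.528,-.025);R=np.hypot(W[...,0]-g[0],W[...,1]-g[1])
m=(W[...,2]>.08)&(W[...,2]<.112)&(R<.05)&(R>.034)
print(np.percentile(W[m],[5,50,95],axis=0).round(4))
go(.528,-.025,.111,-.0565)
cv2.imwrite("pics/s5.png",cv2.resize(p[170:270,240:350,::-1],None,fx=5,fy=5,interpolation=2))
E
```

```text
[[ 0.4861 -0.0671  0.0822]
 [ 0.5115 -0.0457  0.0929]
 [ 0.5654  0.013   0.0972]]
t 27.6 p [ 0.5296 -0.025   0.1135] tilt [ 0.002 -0.    -1.   ] gap 0.0457 F [-1.   1.4  5.1] ff 30.8
rotz 0.0 dp [ 0.0016 -0.0001  0.0025]
```

View pics/s5.png

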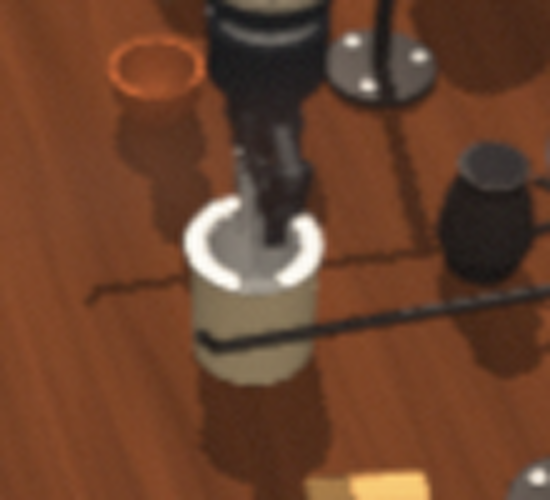

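The basket sits in the mug with its flange on the rim at (253,243), with 5–7 N of contact. Release and retreat.

Call:
move_arm(rotation=[[0, 0, 0], [0, 0, 0], [0, 0, 0], [0, 0, 0], [0, 0, 0], [0, 0, 0], [0, 0, 0], [0, 0, 0], [0, 0, 0], [0, 0, 0], [0, 0, 0], [0, 0, 0], [0, 0, 0], [0, 0, 0], [0, 0, 0]], dp=[[0, 0, 0], [0, 0, 0], [0, 0, 0], [0, 0, 0], [0, 0, 0], [0, 0, 0], [0, 0, -0.01], [0, 0, -0.02], [0, 0, -0.04], [0, 0, -0.04], [0, 0, -0.04], [0, 0, -0.03], [0.04, 0, 0], [0.04, 0, 0], [0, 0, 0]], claw=[0.2, 0.5, 1, 1, 1, 1, 1, 1, 1, 1, 1, 1, 1, 1, 1])

```text
t: 29.1
ee_pos: [0.4462, -0.0197, 0.2939]
tcp_rot: [0.0, 0.028, 1.0, -0.0]
force: [0.4, 0.0, 0.7]
finger_gap: 0.0855
finger_force: 0.0
```

```bash
python3 - <<'E'
from h import *
from scipy.optimize import least_squares
p,d=r.snapshot("side");W=world("side",d);g=(.528,-.025);R=np.hypot(W[...,0]-g[0],W[...,1]-g[1])
def fit(m,r0):
    P=W[m];f=least_squares(lambda c:np.hypot(P[:,0]-c[0],P[:,1]-c[1])-r0,g,loss="soft_l1",f_scale=.002);return f.x.round(4),len(P)
m=(W[...,2]>.086)&(W[...,2]<.106)&(R<.05)&(R>.033)
P=W[m];A=np.c_[P[:,:2]-g,np.ones(len(P))];print("flange",fit(m,.0395),P[:,:2].min(0),P[:,:2].max(0),"plane",np.linalg.lstsq(A,P[:,2],rcond=None)[0].round(4))
print("mug",fit((W[...,2]>.02)&(W[...,2]<.08)&(R<.055),.042))
for t in('tall_cup_mid','wide_cup_mid'):
  for o in r.regions_of('side',t)[:3]:
    P=W[o['pixels']];P=P[~np.isnan(P[:,0])];print(t,o['score'],np.round(np.percentile(P,[3,50,97],axis=0),3).tolist())
cv2.imwrite("pics/s6.png",cv2.resize(p[100:300,210:400,::-1],None,fx=3,fy=3,interpolation=2));print(r.read_state()["force"],r.read_state()["ee_pos"])
E
```

```text
flange (array([ 0.5263, -0.0257]), 196) [ 0.48119601 -0.07228822] [0.57116295 0.02032498] plane [-0.0031 -0.      0.0931]
mug (array([ 0.5269, -0.0264]), 344)
wide_cup_mid 0.84 [[0.595, 0.204, 0.004], [0.618, 0.217, 0.151], [0.682, 0.463, 0.225]]
wide_cup_mid 0.69 [[0.277, -0.23, -0.002], [0.299, -0.213, 0.025], [0.324, -0.18, 0.102]]
wide_cup_mid 0.57 [[0.56, -0.352, 0.001], [0.58, -0.332, 0.027], [0.61, -0.301, 0.102]]
[ 0.72195676 -1.1197048   0.20904033] [ 0.44952887 -0.0205062   0.29307112]
```

View pics/s6.png

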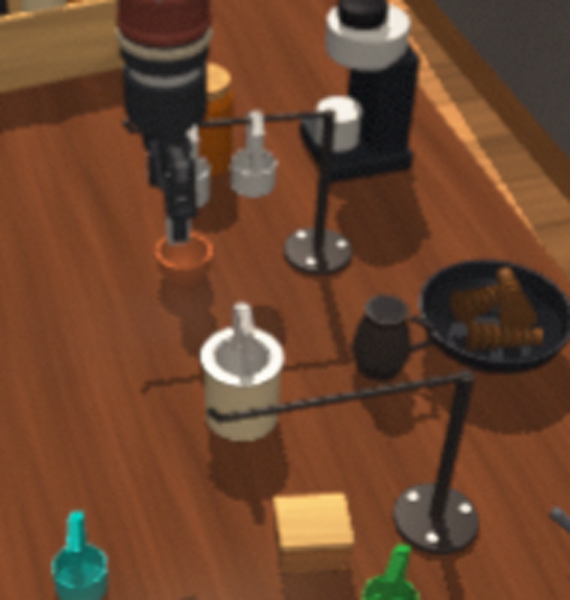

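The basket sits flat and centred in the mug at (242,365). The wide cup hangs at (253,165), and the tall cup is on the rod partly hidden behind the gripper at (200,185). Handing in.

```bash
python3 -c "
from h import *
print(r.sign_off())"
```

```text
the job is handed in; nothing more can be done
None
```

I handed the job in after about 29 s of robot time: both cups hang on the spare hook and the basket sits flat in the mug, centred within about 1 mm by camera; sign-off returned no verdict, and the gripper partly hid the tall cup in the last picture.

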